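# Shift the tube roller into the blue gear and start it

## Robot

A 6-joint arm with a two-finger parallel gripper is mounted at the origin on a cart in front of the work surface, level with it; the furniture and walls round the work are solid. World frame = base frame: x ahead of the robot, y to its left, z up, the work surface at z = 0. Lengths are in mm, angles in rad, forces in N, time in s.
With the tool pointing down it reaches from about 350 to 950 mm from the base axis. Payload 17.4 kg.
Tool frame: the origin (TCP) lies between the finger pads; the fingertips stand 14 mm ahead of it and the grasp point (between the pads) lies 5 mm behind it (tcp_to_tips is the distance from the TCP to the fingertips, in mm); z points along the fingers, y is the direction in which the jaws open and shut (so a half turn about z gives the same grasp; the last joint's range is limited). The gripper opens to 93 mm and grips with 3 to 60 N. Pads are 15 mm wide; open, the fingers measure 128 mm over their backs; the gripper's body (75 mm by 188 mm) begins 65 mm behind the grasp point.
Start: joints at [-1.379, 0.116, 1.442, -0, 1.584, -0.038], TCP at [153.743, -657.264, 232.646] pointing down, gripper open.
Joint ranges: [-2.83, 2.83], [-0.83, 2.19], [0.07, 2.5], [-1.14, 4.28], [0.01, 3], [-2.97, 2.97]. Speed limits (rad/s): [1.89, 1.89, 2.22, 3.14, 3.14, 3.14].

## Interface

Orientations are given as a unit quaternion [x, y, z, w].
In Python, from cell import read_state, grab_frame, calibration, hand_in, tcp_to_tips gives the robot as it stands. The module is installed in compiled form; this text tells all that it offers.
- The arm moves only by the tool carry_out, never from a script. Its argument "moves" is a list of rows, each a list of 7 numbers: the shift along the tool's x, y, z in cm, then the turn, a rotation vector about the tool's x, y, z in degrees, then the gripper command: -1 is fully open, 1 is shut, values between are in proportion. In form: [[dx, dy, dz, wx, wy, wz, hand], ...]. A call has 1 to 10 rows; each row shifts and turns the commanded pose from where the row before left it, along the tool's axes as they then stand; what a row does not reach is not made up. A row lasts 1/10 s, in which the tool goes at most 50 mm and 8.59 degrees, less where a joint would pass 70% of its speed; a pose out of reach is approached as far as the arm can. A call with a gripper value outside its range is refused whole. The fingers move at their own pace and stop on an object; "force" is the grip in N (left out, the last holds). Time passes only in rows, so rows that do not move let the fingers close. It gives the time, the measured TCP pose, the force and the opening at its end, in the units of the state.
- read_state(): the state, without advancing time (a new reading comes with each control period).
- grab_frame(name): name is "scene" or "top" or "wrist"; returns (picture, depth): 400x640x3 uint8, red, green, blue; 400x640 float32, mm along the optical axis (not along the pixel's ray), 0 where there is no reading.
- calibration(name): a dict with "K" (3x3 intrinsics, pixels), "xyz" and "rotation" of the camera in the world. Camera axes: x right, y down, z forward; pixel columns grow to the right and rows downward; lengths in mm; the calibration is good to about 2 mm. A picture is of the moment at which its call begins: read the wrist's pose just before it. calibration takes no time and is no camera call; for the wrist camera it gives the pose at the moment of the call.
- hand_in(): hands the job in, once; it reports no verdict.
The state is a dict: "clock": time; "joints": joint angles; "qvel": joint speeds; "joint_efforts": joint torques, N m; "ee_pos": TCP position; "ee_rot": TCP orientation; "wrist_force": force on the tool from outside, world axes, zero at the start; "torque": the same for the moment, N m; "finger_gap": finger opening in mm.
Only numpy, scipy, OpenCV 4.12 (cv2) and the standard library are available. Lean on these libraries where they do the work, as an engineer would, in place of code of your own. Each camera call takes 0.05 s, during which the arm holds its last target.

## Task

Push the gear lever of the tube roller out of its idle column on the left, across the middle channel of the gate and fully home into the slot marked with the blue tag, without running it into any other tagged slot on the way. Then press the green start button all the way down and let it go. Push with the fingertips only, never pinch the lever between the fingers, and leave everything else where it stands.

Things in the scene. Friction and masses are not known exactly. Their poses are not given: they have to be found in the camera images.
- mixer: white bench tube roller, housing 180 (x) x 320 (y) x 86 mm high, fixed on the cabinet top, front to the robot. Origin: centre of its underside; x points away from the robot (far), y left, z up. Left on its top: a roller deck, up to 120 mm high, with two capped tubes lying on it, all fixed. Right: the aluminium gate plate with the gear lever
- gate: gate plate, 96 x 132 mm; origin at the gate's centre but on the cabinet top (roller frame 0, -0.070, 0), axes as the roller's; upper face at z = 90 mm. Three columns at y = +24 (idle, no tags), 0 and -24 mm, joined by a middle channel along y at x = 0, 14 mm wide; each has a near (-x) and a far (+x) slot, 15 mm wide, where the stem runs 22 mm from the channel to the end
- lever_stem (a point): point on the stem's axis at the height of the gate plate, 82 mm from the pivot. The 10 mm stem can change column only in the middle channel; the land corners between the slots are rounded (r 4.5 mm) and guide it in when it is a few mm off
- gear_x (a joint): near-far lean of the lever, rad: 0 = in the middle channel, + leans away (far slots), - towards the robot (near slots), in the roller's frame; stops at +-0.275 (end of a slot). Friction holds it anywhere; it takes about 2 N at the head, and the same for gear_y. Starts anywhere in the left column
- gear_y (a joint): sideways lean of the lever, rad: + leans left, - right; left column about +0.30, middle column 0, right column about -0.30 (stop +-0.32). The lever turns about a point in the roller frame at (0, -0.070, 0.010); a stem point at length r lies at r*(cos(gear_y)*sin(gear_x), sin(gear_y), cos(gear_y)*cos(gear_x)) from it
- lever_head (a point): centre of the lever's black square head, 30 x 30 x 30 mm over its pads, 142 mm from the pivot (about 152 mm above the cabinet top when upright), on a 10 mm steel stem. Its travel is about +-39 mm near-far and 42 mm from column to column. The head is free all round, to be pushed on its sides
- pad_near: grey grip pad, 24 x 28 x 2 mm, on the near (-x) side of the black lever head; origin at its middle, axes as the head's (parallel to the roller's when the lever is upright)
- pad_far: grey grip pad, 24 x 28 x 2 mm, on the far (+x) side of the black lever head; origin at its middle, axes as the head's (parallel to the roller's when the lever is upright)
- pad_left: grey grip pad, 24 x 28 x 2 mm, on the left (+y) side of the black lever head; origin at its middle, axes as the head's (parallel to the roller's when the lever is upright)
- pad_right: grey grip pad, 24 x 28 x 2 mm, on the right (-y) side of the black lever head; origin at its middle, axes as the head's (parallel to the roller's when the lever is upright)
- start (a joint): travel of the green start button, m: 0 = up, 0.006 = fully down; a spring returns it (about 5 N when fully down)
- start_top (a point): centre of the top face of the round green start button, 28 mm across, about 104 mm above the cabinet top when up, on the near left part of the roller's top, with a black collar round it; it is pressed straight down
- tag_blue: blue tag, 14 x 18 x 1.5 mm, fixed flat on the gate plate beyond the closed end of its slot; origin at the centre of its underside, 45 mm near or far of the gate's centre line, at y = 0 or -24 mm from the gate's centre. Which slot has which tag changes
- tag_yellow: yellow tag, 14 x 18 x 1.5 mm, fixed flat on the gate plate beyond the closed end of its slot; origin at the centre of its underside, 45 mm near or far of the gate's centre line, at y = 0 or -24 mm from the gate's centre. Which slot has which tag changes
- tag_red: red tag, 14 x 18 x 1.5 mm, fixed flat on the gate plate beyond the closed end of its slot; origin at the centre of its underside, 45 mm near or far of the gate's centre line, at y = 0 or -24 mm from the gate's centre. Which slot has which tag changes
- tag_black: black tag, 14 x 18 x 1.5 mm, fixed flat on the gate plate beyond the closed end of its slot; origin at the centre of its underside, 45 mm near or far of the gate's centre line, at y = 0 or -24 mm from the gate's centre. Which slot has which tag changes
- pot: loose specimen pot with yellow cap, 50 mm across, 55 high, bystander; origin at its underside
- amber_bottle: loose small amber bottle with black cap, 28 mm across, 57 high, bystander; origin at its underside
- reagent: loose white bottle with red cap, 44 mm across, 90 high, bystander; origin at its underside
- slides: loose flat blue slide box, 104 x 175 x 34 mm, bystander; origin at its underside
- marker: loose capped black marker pen, 132 mm long, 14 mm thick, lying along its y, bystander; origin at its underside

How it is judged (in metres and radians):
On the way, in this order (a step that is already met when the one before it is completed fails the run):
1. the lever is fully home in the slot with the blue tag, the start button up (horizontal distance between lever_stem and tag_blue below 0.0275 m and value of joint start below 0.002 m), for 0.2 s.
2. the start button is pressed all the way down, the lever still home (value of joint start above 0.0048 m and horizontal distance between lever_stem and tag_blue below 0.0275 m), for 0.05 s.
At the end, for the whole second after the job is handed in: The lever rests within about 4 mm (at the gate) of the end of the slot with the blue tag: lever_stem is less than 27.5 mm from the blue tag's centre in plan (about 23 mm when at the stop). The start button has been pressed at least 4.8 of its 6 mm after that, and is up again (horizontal distance between lever_stem and tag_blue below 0.0275 m and value of joint start below 0.0015 m and velocity of joint gear_x between -0.05 and 0.05 rad/s); the robot touches nothing.
It fails at once if the lever is run deep into a slot with another tag (stem within 29 mm of that tag in plan) (horizontal distance between lever_stem and tag_yellow below 0.029 m or horizontal distance between lever_stem and tag_red below 0.029 m or horizontal distance between lever_stem and tag_black below 0.029 m).
It fails at once if the start button is pressed (more than 3 mm) while the lever is not home in the blue slot (value of joint start above 0.003 m and horizontal distance between lever_stem and tag_blue above 0.0275 m).
It fails at once if the lever's head is pinched: fingers push on two opposite pads at once, over 1 N each ((contact force between the fingers and pad_near above 1 N and contact force between the fingers and pad_far above 1 N) or (contact force between the fingers and pad_left above 1 N and contact force between the fingers and pad_right above 1 N)).
It fails at once if a loose bystander is moved more than 20 mm (distance of any of pot, amber_bottle, reagent, slides, marker from where it was at the start of the episode above 0.02 m).
It also fails if it takes over 64 s, if anything falls off the work surface, if the arm or the gripper's body presses on something with over 40 N, if the wrist force passes 120 N, or if a joint passes its speed limit or range.

## Working session

There is one attempt and no reset: what is moved stays moved. The work goes in short steps, Python scripts to look and compute and a tool call to move; the robot and the scene stay as the last step left them, time stands still between calls to the robot, and variables do not carry over. Pictures are saved under pics/ and viewed, and the job is handed in when it is done.

Besides the shell and the picture viewer there is one more tool, called in YAML: its name, and indented under it one key for each argument. carry_out: Moves the arm, as the interface text tells. Its arguments: {"type":"object","properties":{"moves":{"type":"array"},"force":{"type":"number"}},"required":["moves"]}

```bash
mkdir -p pics; ls; python3 - <<'E'
from cell import *
import cv2,numpy as np
s=read_state();print(s)
for n in ("scene","top"):
    p,d=grab_frame(n);cv2.imwrite(f"pics/{n}0.png",p[:,:,::-1]);np.save(f"{n}0.npy",d)
    print(n,calibration(n))
print(tcp_to_tips)
E
```

```text
pics
{'clock': 0.0, 'joints': array([-1.37881042e+00,  1.16464835e-01,  1.44228044e+00,  1.64746660e-05,
        1.58399398e+00, -3.78038230e-02]), 'qvel': array([ 8.29882397e-04, -1.54322984e-03, -4.89600423e-04, -2.73260835e-03,
        1.79325984e-05, -2.08634805e-03]), 'joint_efforts': array([-8.23251760e-07, -7.21266389e+01, -6.22598648e+01,  7.80714070e-02,
        2.37563584e-02, -7.76249703e-05]), 'ee_pos': array([ 153.70288047, -657.06748978,  231.91001143]), 'ee_rot': array([ 9.93406668e-01,  1.14642330e-01, -3.59402104e-05, -5.72230248e-04]), 'wrist_force': array([0.50303875, 1.03285864, 0.77005969]), 'torque': array([ 0.01241903, -0.06181313, -0.01003496]), 'finger_gap': 92.86336754432287}
scene {'K': array([[370.37029071,   0.        , 319.76930577],
       [  0.        , 370.37029071, 199.46226335],
       [  0.        ,   0.        ,   1.        ]]), 'xyz': array([-289.63511516,  555.0672578 ,  685.89252128]), 'rotation': array([-0.40660323,  0.7724365 , -0.43513871,  0.2206127 ])}
top {'K': array([[489.43288795,   0.        , 323.06736966],
       [  0.        , 489.43288795, 201.78094091],
       [  0.        ,   0.        ,   1.        ]]), 'xyz': array([ 380.87297148,   36.66289378, 1594.14638009]), 'rotation': array([-0.69957659,  0.71376355, -0.0277584 ,  0.01906979])}
14.0
```

View pics/scene0.png

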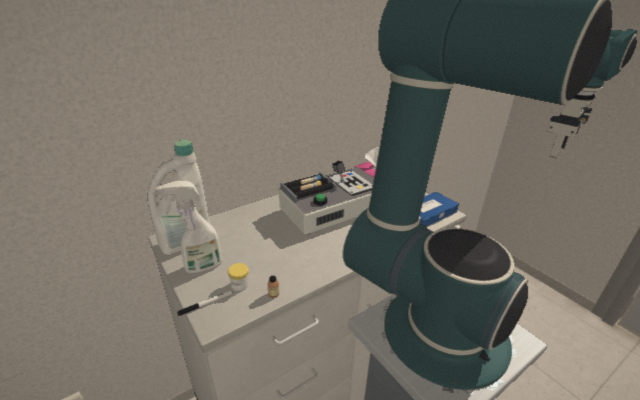

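View pics/top0.png

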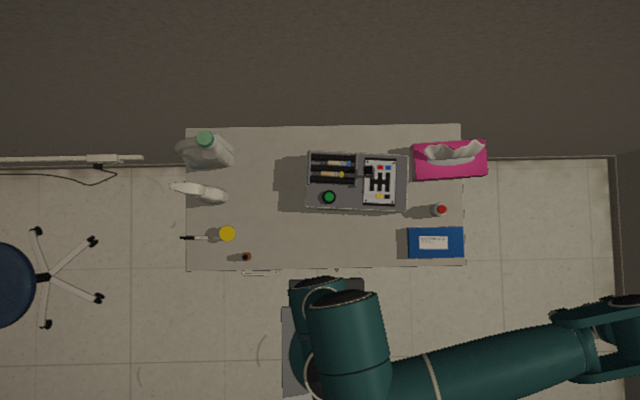

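```bash
python3 - <<'E'
import cv2
p=cv2.imread("pics/top0.png")[140:220,295:415]
cv2.imwrite("pics/topc.png",cv2.resize(p,None,fx=6.5,fy=6.5,interpolation=cv2.INTER_CUBIC))
p=cv2.imread("pics/scene0.png")[140:240,270:400]
cv2.imwrite("pics/scenec.png",cv2.resize(p,None,fx=6,fy=6,interpolation=cv2.INTER_CUBIC))
E
```

```text
(no output)
```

View pics/topc.png

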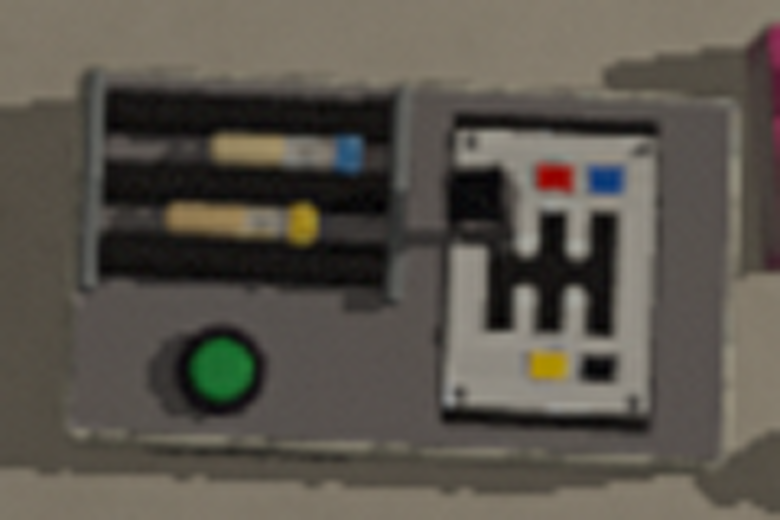

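View pics/scenec.png

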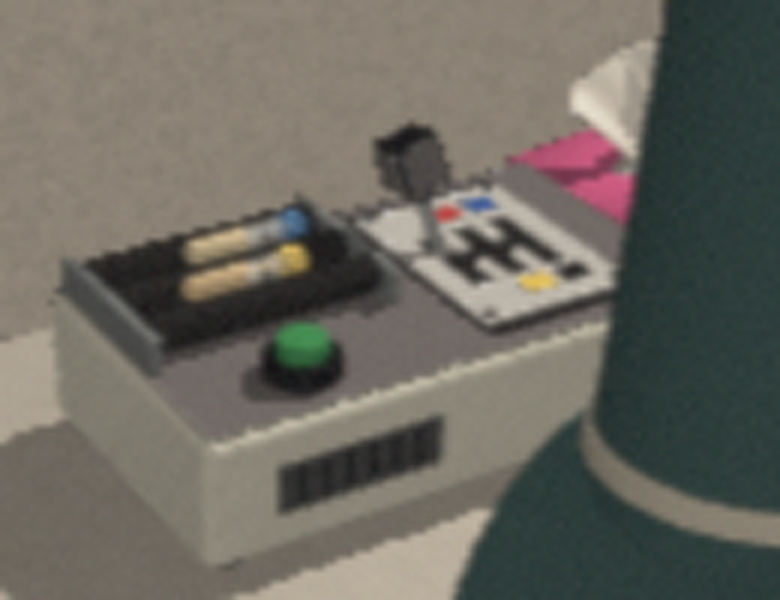

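```bash
cat > h.py <<'E'
import numpy as np
from scipy.spatial.transform import Rotation as R
from scipy.optimize import least_squares
from cell import *
def ray(n,u,v,c=None):
    c=c or calibration(n);K=c["K"];d=R.from_quat(c["rotation"]).apply([(u-K[0,2])/K[0,0],(v-K[1,2])/K[1,1],1]);return np.array(c["xyz"]),d
def atz(n,u,v,z,c=None):
    o,d=ray(n,u,v,c);return o+d*(z-o[2])/d[2]
E
python3 - <<'E'
from h import *
tags=np.array([[553,178],[605,180],[548,365],[599,368]])
L=np.array([[45,-70],[45,-94],[-45,-70],[-45,-94]])
f=lambda c:((c+.5)/6.5-.5)+np.array([295,140])
W=np.array([atz("top",*f(c),91.5)[:2] for c in tags])
def res(p):
    c,s=np.cos(p[2]),np.sin(p[2]);return (p[:2]+L@np.array([[c,s],[-s,c]])-W).ravel()
r=least_squares(res,[500,0,0]);print(r.x,np.degrees(r.x[2]),r.fun)
print("button",atz("top",*f(np.array([222,368])),104))
print("head top",atz("top",*f(np.array([474,190])),155))
x,y,t=r.x;c,s=np.cos(t),np.sin(t);M=np.array([[c,-s],[s,c]])
print(M.T@(atz("top",*f(np.array([222,368])),104)[:2]-[x,y]),M.T@(atz("top",*f(np.array([474,190])),155)[:2]-[x,y]))
for nm,q in dict(tube=(330,180),rail=(400,180)).items(): print(nm,M.T@(atz("top",*f(np.array(q)),110)[:2]-[x,y]))
# objects
for nm,(u,v,z) in dict(reagent=(440,210,90),slides=(435,242,34),tissue=(449,160,110)).items(): print(nm,atz("top",u,v,z))
# box depth check
d=np.load("top0.npy");print(d[155:205:6,360:400:5])
E
```

```text
[ 5.44264484e+02 -8.81468792e+01 -5.85207484e-02] -3.352991898506042 [ 0.16300051 -0.44899334  0.18604493  0.36735109 -0.42309909 -0.07375267
  0.07405365  0.1553949 ]
button [ 4.96299993e+02 -3.15344165e-01  1.04000000e+02]
head top [ 571.47987713 -115.67233167  155.        ]
[-53.01941602  84.8758646 ] [ 28.77869575 -25.88657669]
tube [37.05256209 37.5664869 ]
rail [38.35819768  4.66184377]
reagent [ 447.95136167 -343.0663471    90.        ]
slides [ 348.75722355 -337.52217145   34.        ]
tissue [ 599.88809873 -371.26054606  110.        ]
[[1519.9557 1523.0795 1519.3851 1523.4054 1524.9614 1525.3092 1523.2684
  1524.6952]
 [1514.12   1526.4839 1516.3735 1518.7711 1517.1005 1511.6487 1521.2524
  1514.7834]
 [1518.531  1448.4019 1447.3851 1514.4286 1508.9965 1518.4269 1511.5908
  1518.6256]
 [1515.4675 1444.6245 1448.1981 1513.7216 1522.577  1512.5045 1515.9174
  1516.5953]
 [1513.9457 1511.0046 1516.2714 1517.46   1519.6589 1510.5616 1515.1248
  1512.4374]
 [1521.1207 1515.1215 1515.2137 1508.0508 1518.0272 1511.84   1512.6216
  1515.497 ]
 [1518.2981 1510.7319 1512.3098 1509.59   1507.0332 1518.4476 1510.0247
  1518.0602]
 [1511.5908 1508.3912 1508.443  1509.4882 1506.5813 1511.1902 1511.6459
  1511.9967]
 [1513.1067 1519.258  1506.2299 1512.2966 1510.3638 1512.4434 1513.9441
  1514.3917]]
```

carry_out:
  moves:
    - [0,0,-1,0,0,8.25,1]
    - [0,0,-1,0,0,8.25,1]
  force: 20

```text
clock: 0.3
ee_pos: [153.7, -657.1, 252.2]
ee_rot: [0.999, -0.032, -0.0, -0.001]
wrist_force: [-0.1, 0.6, 0.6]
finger_gap: 81.3
```

```bash
cat >> h.py <<'E'
RX=np.array([544.26,-88.15]);RT=-0.0585
def toR(p):
    c,s=np.cos(RT),np.sin(RT);q=np.array(p,float).copy();q[:2]=np.array([[c,s],[-s,c]])@(q[:2]-RX);return q
def st():
    s=read_state();m=R.from_quat(s["ee_rot"]).as_matrix();rz=R.from_euler('z',-RT).as_matrix()@m
    print("t",round(s["clock"],2),"rollerTCP",toR(s["ee_pos"]).round(1),"toolx",rz[:,0].round(3),"z",rz[:,2].round(3),"F",s["wrist_force"].round(1),"gap",round(s["finger_gap"],1));return s
E
python3 -c "
from h import *
st()"
```

```text
t 0.3 rollerTCP [-356.6 -590.8  252.2] toolx [ 1.    -0.005 -0.   ] z [-0.     0.001 -1.   ] F [-0.1  0.6  0.6] gap 81.3
```

carry_out:
  moves:
    - [2.8,-3.6,0,0,0,0,1]
    - [2.8,-3.6,0,0,0,0,1]
    - [2.8,-3.6,0,0,0,0,1]
    - [2.8,-3.6,0,0,0,0,1]
    - [2.8,-3.6,0,0,0,0,1]
    - [2.8,-3.6,0,0,0,0,1]
    - [2.8,-3.6,0,0,0,0,1]
    - [2.8,-3.6,0,0,0,0,1]
    - [2.8,-3.6,0,0,0,0,1]
    - [0,0,0,0,0,0,1]

```text
clock: 1.3
ee_pos: [426.6, -345.0, 252.5]
ee_rot: [1.0, -0.027, 0.0, -0.0]
wrist_force: [-0.4, -0.4, 0.0]
finger_gap: 2.5
```

```bash
python3 -c "
from h import *
st()"
```

```text
t 1.3 rollerTCP [-102.4 -263.3  252.5] toolx [1.    0.005 0.   ] z [ 0.     0.001 -1.   ] F [-0.4 -0.4  0. ] gap 2.5
```

carry_out:
  moves:
    - [2.8,-3.9,0,0,0,0,1]
    - [2.8,-3.9,0,0,0,0,1]
    - [2.8,-3.9,0,0,0,0,1]
    - [2.8,-3.9,0,0,0,0,1]
    - [2.8,-3.9,0,0,0,0,1]
    - [2.8,-3.9,0,0,0,0,1]
    - [0,0,0,0,0,0,1]
    - [0,0,0,0,0,0,1]

```text
clock: 2.1
ee_pos: [605.6, -124.4, 252.0]
ee_rot: [1.0, -0.028, -0.001, 0.0]
wrist_force: [0.1, -0.5, -0.7]
finger_gap: 0.6
```

```bash
python3 -c "
from h import *
import cv2
st()
c=calibration('wrist');print(toR(c['xyz']),R.from_quat(c['rotation']).as_matrix()[:,2])
for n in ('wrist','top'):
  p,d=grab_frame(n);cv2.imwrite(f'pics/{n}1.png',p[:,:,::-1])
  if n=='top': cv2.imwrite('pics/topc1.png',cv2.resize(p[120:220,295:415,::-1],None,fx=6,fy=6,interpolation=cv2.INTER_CUBIC))
"
```

```text
t 2.1 rollerTCP [ 63.3 -32.6 252. ] toolx [ 1.     0.002 -0.001] z [-0.001 -0.    -1.   ] F [ 0.1 -0.5 -0.7] gap 0.6
[147.0793137  -32.25244639 403.8225389 ] [-0.3028433   0.01722884 -0.95288462]
```

View pics/wrist1.png

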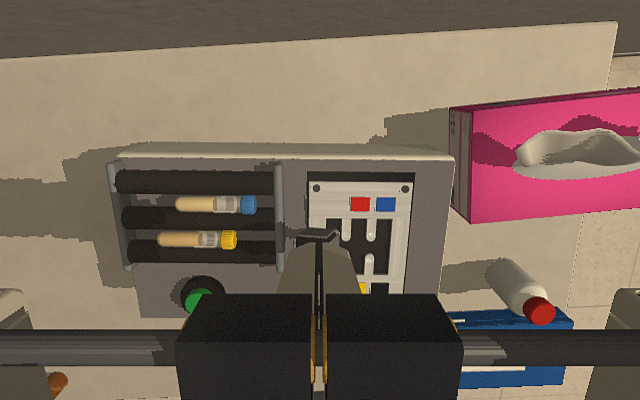

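View pics/topc1.png

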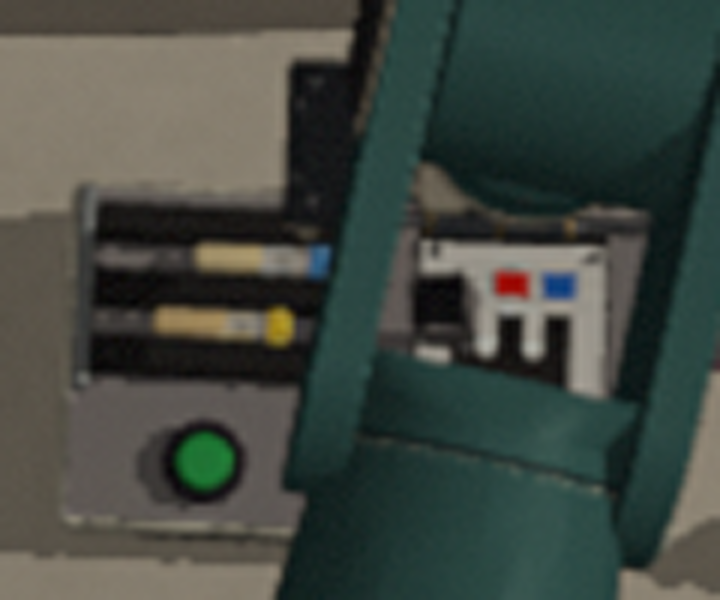

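```bash
python3 -c "
from h import *
c=calibration('wrist')
for n,u,v,z in (('red',360,204,91.5),('blue',386,204.5,91.5)): print(n,toR(atz('wrist',u,v,z,c)))
import cv2
p=cv2.imread('pics/wrist1.png')[150:350,220:480]
cv2.imwrite('pics/w1c.png',cv2.resize(p,None,fx=3,fy=3))
# project tips
def proj(P):
    q=R.from_quat(c['rotation']).inv().apply(np.array(P)-c['xyz']);return c['K']@(q/q[2])
s=read_state();print(proj(s['ee_pos']+[0,0,-14]),proj(s['ee_pos']))
"
```

```text
red [ 42.90227649 -72.51858295  91.5       ]
blue [ 42.41026595 -96.83500459  91.5       ]
[318.76394488 256.47519914   1.        ] [318.78917924 269.70997122   1.        ]
```

View pics/w1c.png

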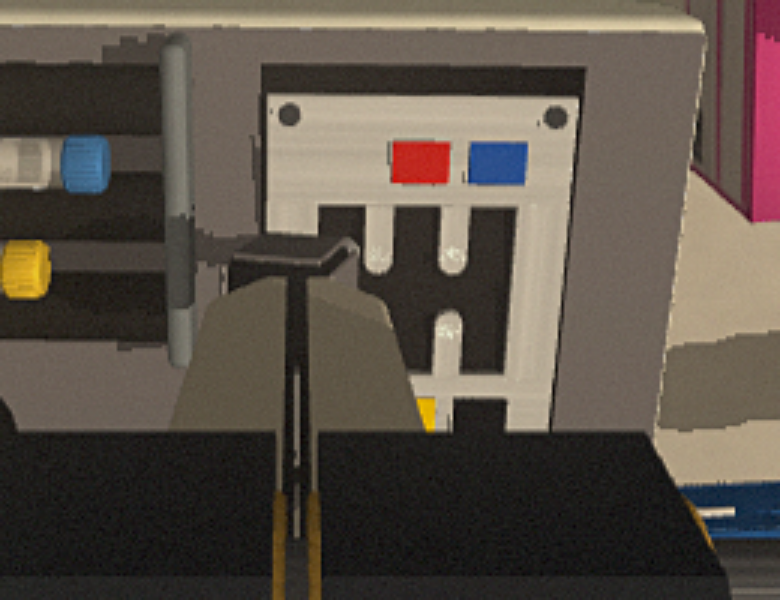

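carry_out:
  moves:
    - [0.3,-0.4,0,0,0,0,1]
    - [0,0,3.5,0,0,0,1]
    - [0,0,3.5,0,0,0,1]
    - [0,0,3.2,0,0,0,1]
    - [0,0,0,0,0,0,1]
    - [0,0,0,0,0,0,1]

```text
clock: 2.8
ee_pos: [608.6, -121.4, 151.7]
ee_rot: [1.0, -0.03, 0.0, 0.0]
wrist_force: [-0.3, -0.2, 1.4]
finger_gap: 0.5
```

```bash
cat > look.py <<'E'
import sys,cv2
from h import *
k=sys.argv[1]; st()
for n in sys.argv[2:]:
  p,d=grab_frame(n)
  if n=='top': cv2.imwrite(f'pics/top{k}.png',cv2.resize(p[120:220,295:415,::-1],None,fx=6,fy=6,interpolation=cv2.INTER_CUBIC))
  elif n=='scene': cv2.imwrite(f'pics/scene{k}.png',cv2.resize(p[120:240,270:400,::-1],None,fx=5,fy=5,interpolation=cv2.INTER_CUBIC))
  else: cv2.imwrite(f'pics/wrist{k}.png',cv2.resize(p[100:340,170:490,::-1],None,fx=2.5,fy=2.5,interpolation=cv2.INTER_CUBIC))
E
python3 look.py 2 scene wrist
```

```text
t 2.8 rollerTCP [ 66.2 -29.4 151.7] toolx [ 1.    -0.001  0.   ] z [ 0. -0. -1.] F [-0.3 -0.2  1.4] gap 0.5
```

View pics/wrist2.png

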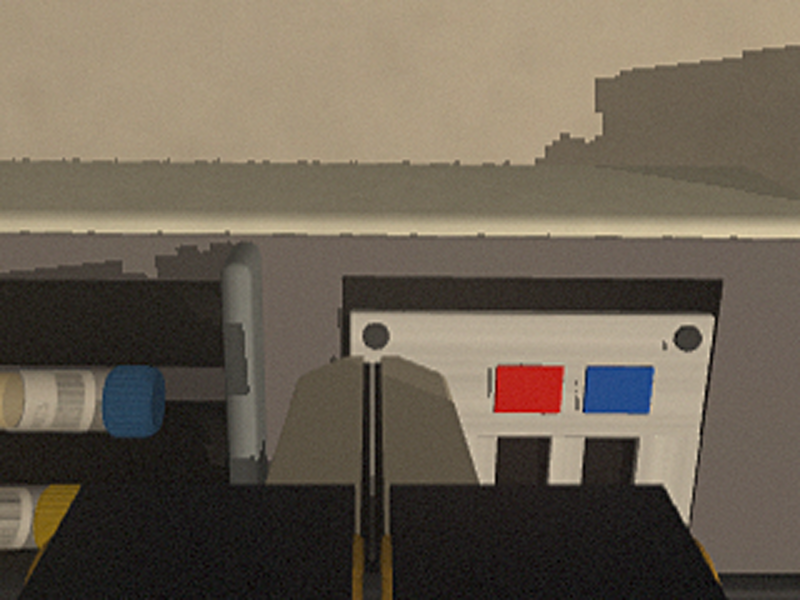

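View pics/scene2.png

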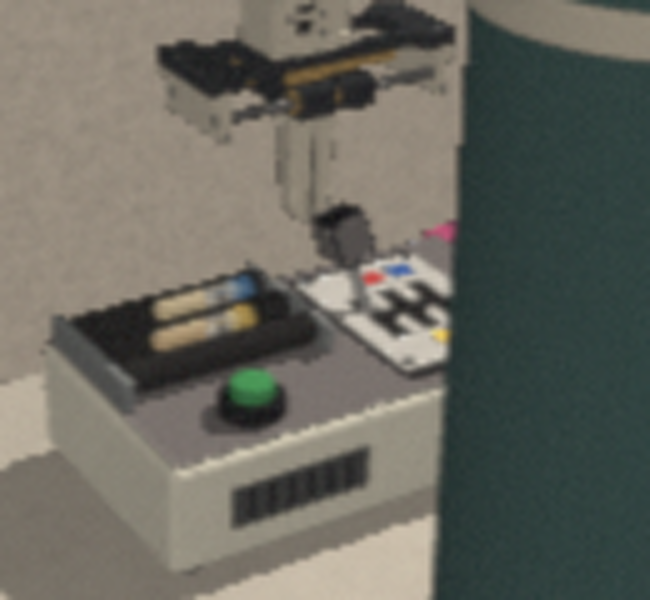

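carry_out:
  moves:
    - [0,0,0.5,0,0,0,1]
    - [-0.7,0,0,0,0,0,1]
    - [-0.7,0,0,0,0,0,1]
    - [-0.6,0,0,0,0,0,1]
    - [-0.6,0,0,0,0,0,1]
    - [-0.5,0,0,0,0,0,1]
    - [-0.5,0,0,0,0,0,1]
    - [-0.4,0,0,0,0,0,1]
    - [-0.2,0,0,0,0,0,1]
    - [0,0,0,0,0,0,1]

```text
clock: 3.9
ee_pos: [566.6, -118.4, 145.6]
ee_rot: [1.0, -0.029, -0.0, -0.0]
wrist_force: [0.5, -0.9, 0.8]
finger_gap: 0.4
```

```bash
python3 look.py 3 scene wrist top
```

```text
t 3.9 rollerTCP [ 24.1 -28.9 145.6] toolx [ 1.  0. -0.] z [-0.  0. -1.] F [ 0.5 -0.9  0.8] gap 0.4
```

View pics/wrist3.png

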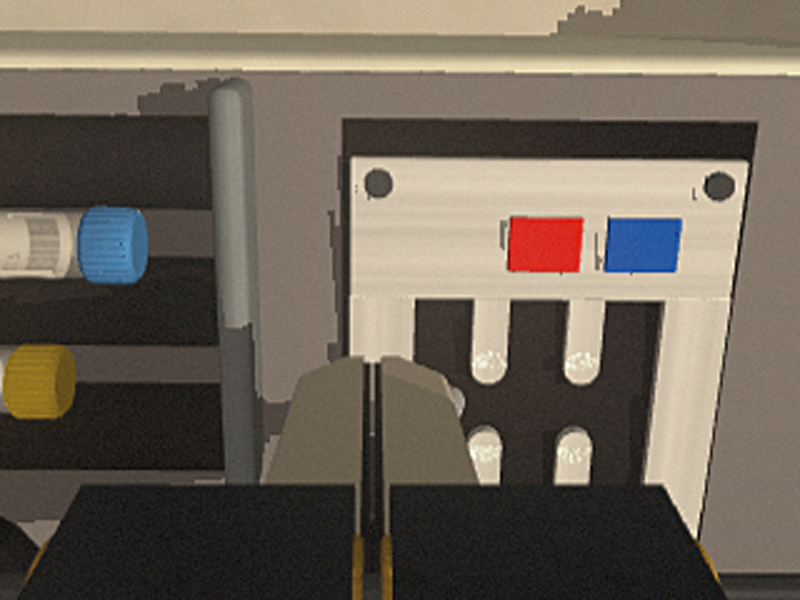

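View pics/scene3.png

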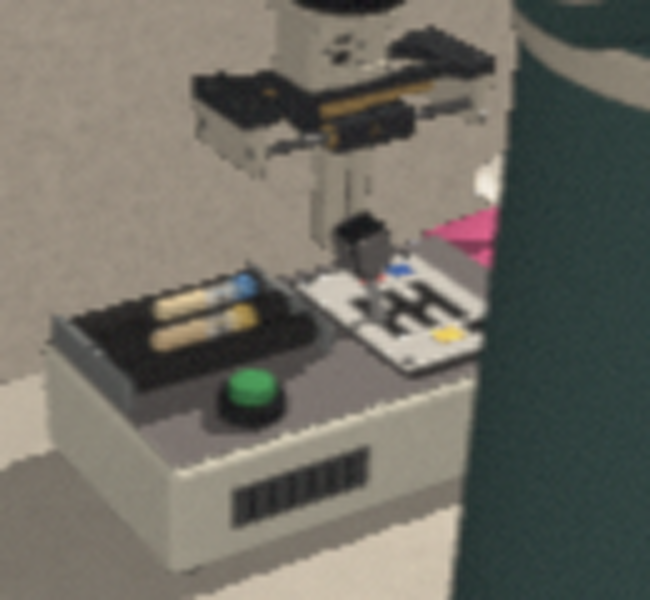

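View pics/top3.png

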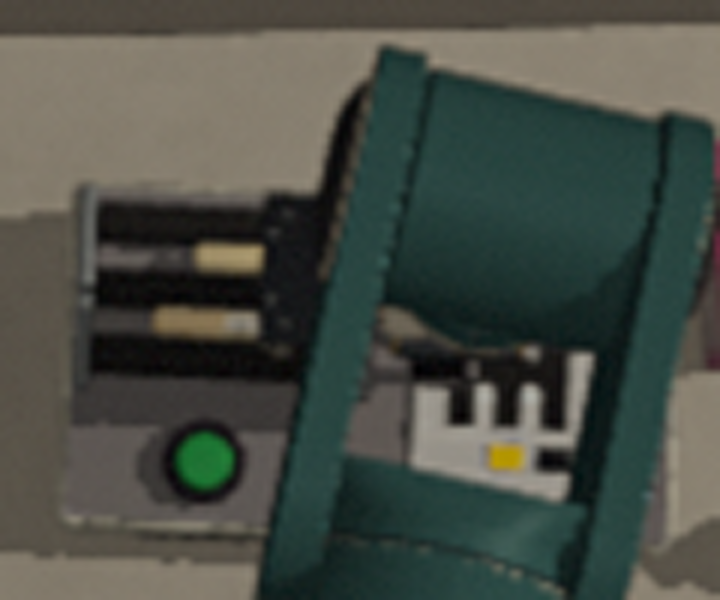

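carry_out:
  moves:
    - [0.7,0,0,0,0,0,1]
    - [0.5,0,-4,0,0,0,1]
    - [0,-2.5,-1,0,0,0,1]
    - [0,-2.7,0,0,0,0,1]
    - [-1.8,0,0,0,0,0,1]
    - [-1.8,0,0,0,0,0,1]
    - [0,0,0,0,0,0,1]
    - [0,0,0,0,0,0,1]

```text
clock: 4.85
ee_pos: [546.3, -65.1, 195.8]
ee_rot: [1.0, -0.029, 0.0, 0.0]
wrist_force: [0.9, -1.3, 0.1]
finger_gap: 0.9
```

```bash
python3 look.py 4 scene wrist
```

```text
t 4.85 rollerTCP [  0.7  23.1 195.8] toolx [1. 0. 0.] z [ 0. -0. -1.] F [ 0.9 -1.3  0.1] gap 0.9
```

View pics/wrist4.png

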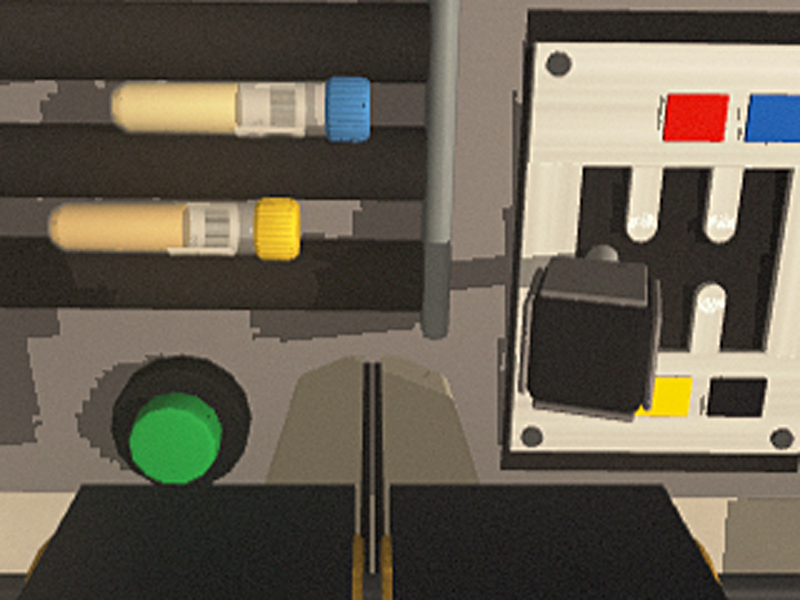

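View pics/scene4.png

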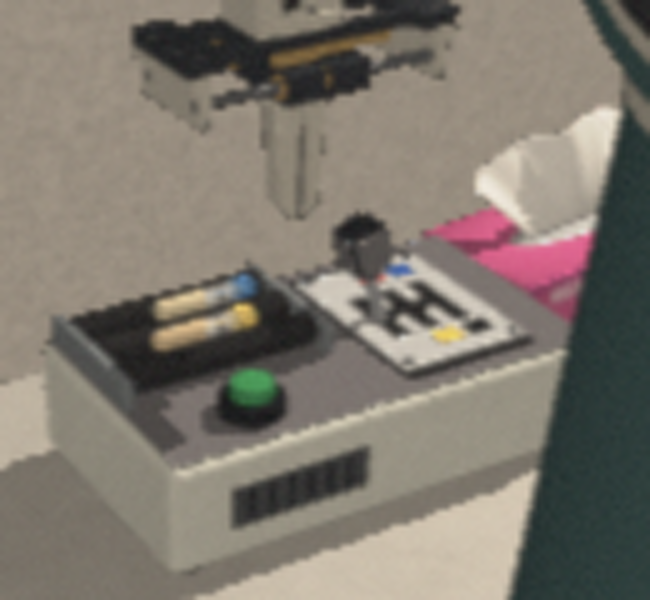

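```bash
python3 - <<'E'
from h import *
c=calibration('wrist')
g=lambda u,v:((u+.5)/2.5-.5+170,(v+.5)/2.5-.5+100)
for n,(u,v),z in (('fl',(540,297),155.6),('fr',(648,303),164.4),('nr',(635,415),164.4),('nl',(530,402),155.6),('red',(695,117),91.5),('yel',(664,396),91.5),('land f1 end',(641,242),90),('land n2 end',(711,285),90)):
    print(n,toR(atz('wrist',*g(u,v),z,c)).round(1))
def proj(P):
    q=R.from_quat(c['rotation']).inv().apply(np.array(P)-c['xyz']);return c['K']@(q/q[2])
def fromR(p):
    cc,s=np.cos(RT),np.sin(RT);q=np.array(p,float);q[:2]=RX+np.array([[cc,-s],[s,cc]])@q[:2];return q
from scipy.optimize import least_squares
obs=np.array([g(540,297),g(648,303),g(635,415),g(530,402)])
def corners(p):
    gx,gy,ox,oy=p
    # axis and head axes
    Rm=R.from_euler('y',gx)*R.from_euler('x',-gy)
    return [proj(fromR(np.array([ox,-70+oy,10])+Rm.apply([a,b,157]))) [:2] for a,b in((13,13),(13,-13),(-13,-13),(-13,13))]
for off in ((0,0),(-2.3,-2.6)):
  r=least_squares(lambda p:(np.array(corners([*p,*off]))-obs).ravel(),[0,.3]);print(off,r.x,np.abs(r.fun).max())
E
```

```text
fl [ 12.2 -15.8 155.6]
fr [ 14.1 -38.1 164.4]
nr [-13.6 -37.7 164.4]
nl [-14.8 -15.  155.6]
red [ 43.9 -70.6  91.5]
yel [-45.8 -70.7  91.5]
land f1 end [  5.5 -59.   90. ]
land n2 end [ -8.5 -82.   90. ]
(0, 0) [-0.00063683  0.28100448] 2.6225205056159098
(-2.3, -2.6) [0.01256667 0.29705928] 2.5694499369641335
```

carry_out:
  moves:
    - [-0.1,0,2.5,0,0,0,1]
    - [0,0,2.5,0,0,0,1]
    - [0,1,0,0,0,0,1]
    - [0,0.8,0,0,0,0,1]
    - [0,0.8,0,0,0,0,1]
    - [0,0.8,0,0,0,0,1]
    - [0,0.8,0,0,0,0,1]
    - [0,0.8,0,0,0,0,1]
    - [0,0.8,0,0,0,0,1]
    - [0,0,0,0,0,0,1]

```text
clock: 5.95
ee_pos: [541.3, -123.9, 145.6]
ee_rot: [1.0, -0.03, -0.0, 0.0]
wrist_force: [-0.3, -0.2, 0.6]
finger_gap: 0.6
```

```bash
python3 look.py 5 scene wrist
```

```text
t 5.95 rollerTCP [ -0.8 -35.9 145.6] toolx [ 1.    -0.001 -0.   ] z [-0. -0. -1.] F [-0.3 -0.2  0.6] gap 0.6
```

View pics/wrist5.png

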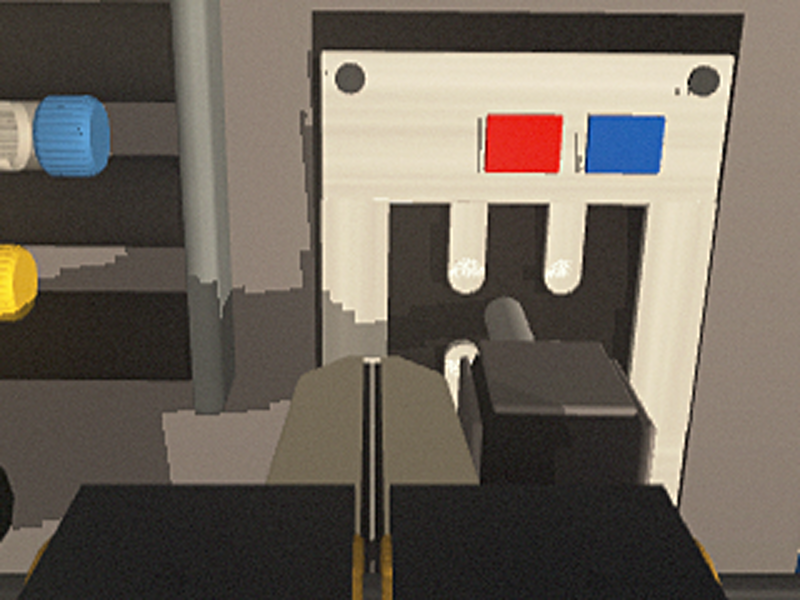

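View pics/scene5.png

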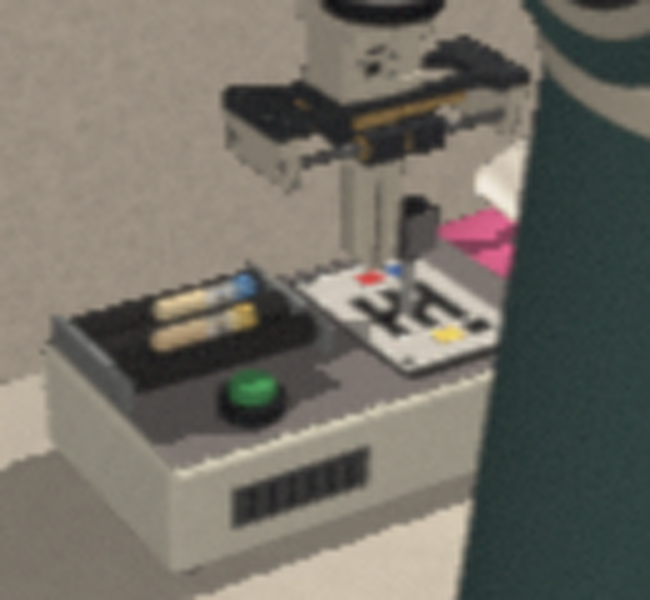

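carry_out:
  moves:
    - [0,0.7,0,0,0,0,1]
    - [0,0.7,0,0,0,0,1]
    - [0,0.7,0,0,0,0,1]
    - [0,0.7,0,0,0,0,1]
    - [0,0.6,0,0,0,0,1]
    - [0,0.4,0,0,0,0,1]
    - [0,0,0,0,0,0,1]

```text
clock: 6.75
ee_pos: [539.1, -161.4, 145.5]
ee_rot: [1.0, -0.029, -0.0, 0.0]
wrist_force: [0.6, 0.4, 0.3]
finger_gap: 0.5
```

```bash
python3 look.py 6 scene wrist
```

```text
t 6.75 rollerTCP [ -0.8 -73.5 145.5] toolx [ 1. -0. -0.] z [-0. -0. -1.] F [0.6 0.4 0.3] gap 0.5
```

View pics/wrist6.png

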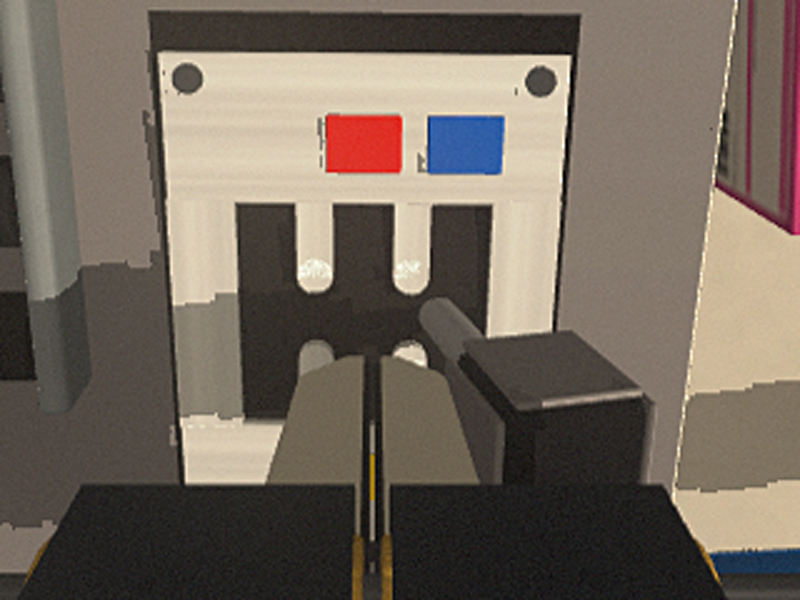

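carry_out:
  moves:
    - [0,0.2,0,0,0,0,1]
    - [0,0.15,0,0,0,0,1]
    - [0,0,0,0,0,0,1]

```text
clock: 7.15
ee_pos: [539.1, -164.4, 145.6]
ee_rot: [1.0, -0.029, -0.0, -0.0]
wrist_force: [-0.4, 0.8, -1.1]
finger_gap: 0.7
```

```bash
python3 look.py 7 wrist; python3 - <<'E'
from h import *
c=calibration('wrist')
def proj(P):
    q=R.from_quat(c['rotation']).inv().apply(np.array(P)-c['xyz']);return c['K']@(q/q[2])
def fromR(p):
    cc,s=np.cos(RT),np.sin(RT);q=np.array(p,float);q[:2]=RX+np.array([[cc,-s],[s,cc]])@q[:2];return q
for gy in (-.24,-.27,-.3,-.32):
    for r in (82,125): 
        uv=proj(fromR([-1,-71-0+r*np.sin(gy),10+r*np.cos(gy)]))[:2];print(gy,r,((uv-[170,100]+.5)*2.5).round())
E
```

```text
t 7.15 rollerTCP [ -0.7 -76.4 145.6] toolx [ 1.  0. -0.] z [-0.  0. -1.] F [-0.4  0.8 -1.1] gap 0.7
-0.24 82 [429. 318.]
-0.24 125 [490. 393.]
-0.27 82 [438. 317.]
-0.27 125 [507. 391.]
-0.3 82 [447. 316.]
-0.3 125 [523. 389.]
-0.32 82 [453. 315.]
-0.32 125 [534. 387.]
```

View pics/wrist7.png

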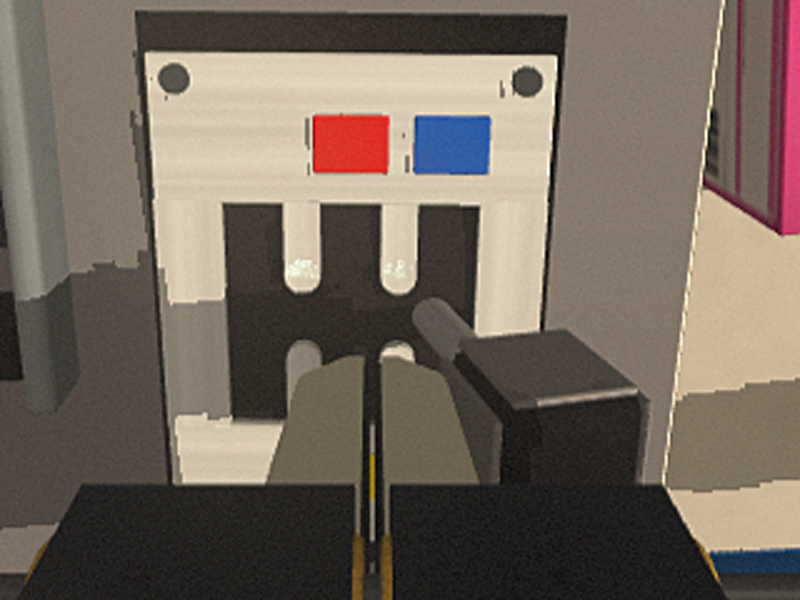

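carry_out:
  moves:
    - [0,0.25,0,0,0,0,1]
    - [0,0.25,0,0,0,0,1]
    - [0,0,0,0,0,0,1]

```text
clock: 7.5
ee_pos: [538.8, -169.6, 145.7]
ee_rot: [1.0, -0.029, 0.0, 0.0]
wrist_force: [0.5, 1.1, 0.2]
finger_gap: 0.2
```

```bash
python3 look.py 8 wrist
```

```text
t 7.5 rollerTCP [ -0.7 -81.7 145.7] toolx [1. 0. 0.] z [ 0. -0. -1.] F [0.5 1.1 0.2] gap 0.2
```

View pics/wrist8.png

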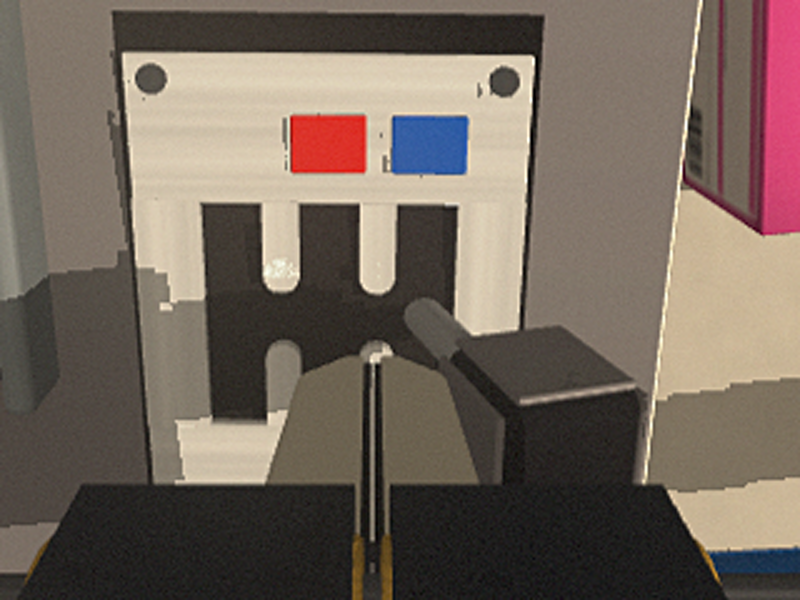

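carry_out:
  moves:
    - [0,-0.6,0,0,0,0,1]
    - [-0.5,-0.5,-3,0,0,0,1]
    - [-2,0,-2,0,0,0,1]
    - [-2.5,2,0,0,0,0,1]
    - [0,2,0,0,0,0,1]
    - [0,0,0,0,0,0,1]
    - [0,0,0,0,0,0,1]

```text
clock: 8.25
ee_pos: [487.2, -195.2, 195.6]
ee_rot: [1.0, -0.029, 0.0, -0.0]
wrist_force: [-1.0, 0.3, 0.3]
finger_gap: 0.3
```

```bash
python3 look.py 9 wrist scene
```

```text
t 8.25 rollerTCP [ -50.7 -110.2  195.6] toolx [ 1. -0.  0.] z [ 0.  0. -1.] F [-1.   0.3  0.3] gap 0.3
```

View pics/wrist9.png

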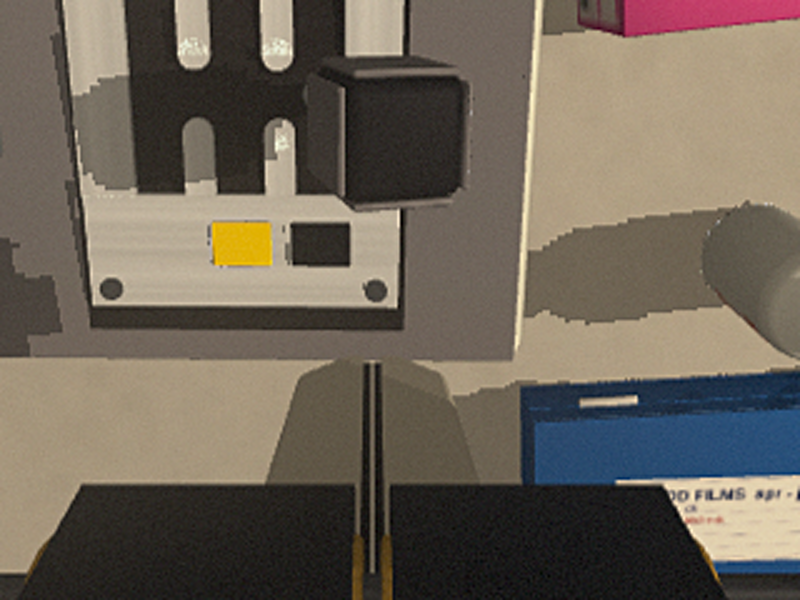

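carry_out:
  moves:
    - [0,0.2,2.6,0,0,0,1]
    - [0,0,2.6,0,0,0,1]
    - [1,0,0,0,0,0,1]
    - [0.8,0,0,0,0,0,1]
    - [0.7,0,0,0,0,0,1]
    - [0.7,0,0,0,0,0,1]
    - [0.7,0,0,0,0,0,1]
    - [0.7,0,0,0,0,0,1]
    - [0.6,0,0,0,0,0,1]
    - [0,0,0,0,0,0,1]

```text
clock: 9.35
ee_pos: [539.6, -200.4, 143.5]
ee_rot: [1.0, -0.029, 0.0, -0.0]
wrist_force: [-0.4, 0.2, -2.0]
finger_gap: 0.3
```

```bash
python3 look.py 10 wrist scene
```

```text
t 9.35 rollerTCP [   1.9 -112.3  143.5] toolx [1. 0. 0.] z [ 0.  0. -1.] F [-0.4  0.2 -2. ] gap 0.3
```

View pics/wrist10.png

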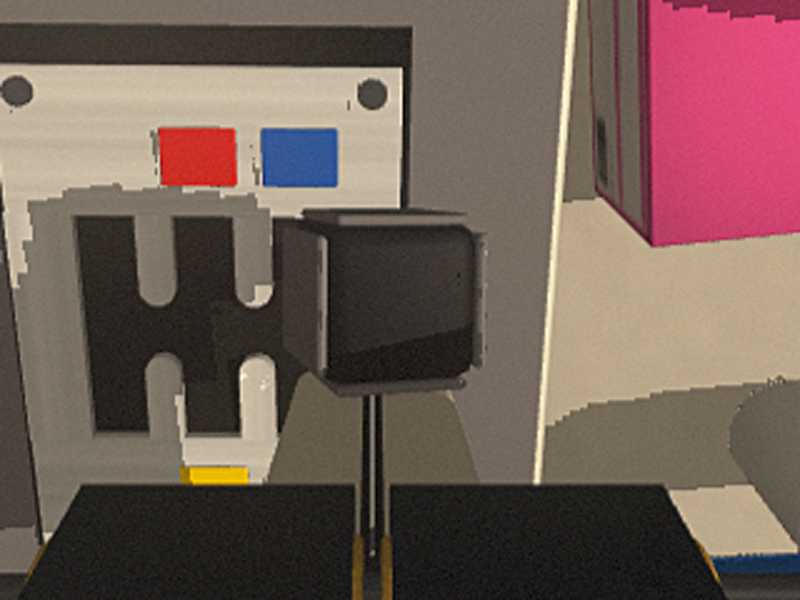

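View pics/scene10.png

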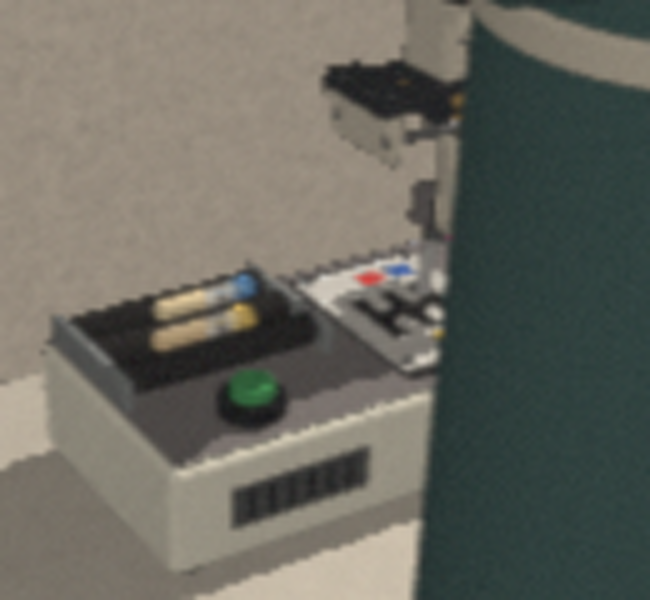

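carry_out:
  moves:
    - [0.4,0,0,0,0,0,1]
    - [0.3,0,0,0,0,0,1]
    - [0.2,0,0,0,0,0,1]
    - [0,0,0,0,0,0,1]

```text
clock: 9.85
ee_pos: [547.8, -200.9, 143.3]
ee_rot: [1.0, -0.029, -0.001, -0.0]
wrist_force: [-4.7, -0.6, -0.5]
finger_gap: 0.4
```

carry_out:
  moves:
    - [0.1,0,0,0,0,0,1]
    - [0.1,0,0,0,0,0,1]
    - [0,0,0,0,0,0,1]

```text
clock: 10.15
ee_pos: [549.3, -200.9, 143.2]
ee_rot: [1.0, -0.029, -0.001, -0.0]
wrist_force: [-8.1, 1.3, -2.1]
finger_gap: 0.4
```

```bash
python3 look.py 11 wrist
```

```text
t 10.15 rollerTCP [  11.6 -112.3  143.2] toolx [ 1.     0.    -0.002] z [-0.002  0.    -1.   ] F [-8.1  1.3 -2.1] gap 0.4
```

View pics/wrist11.png

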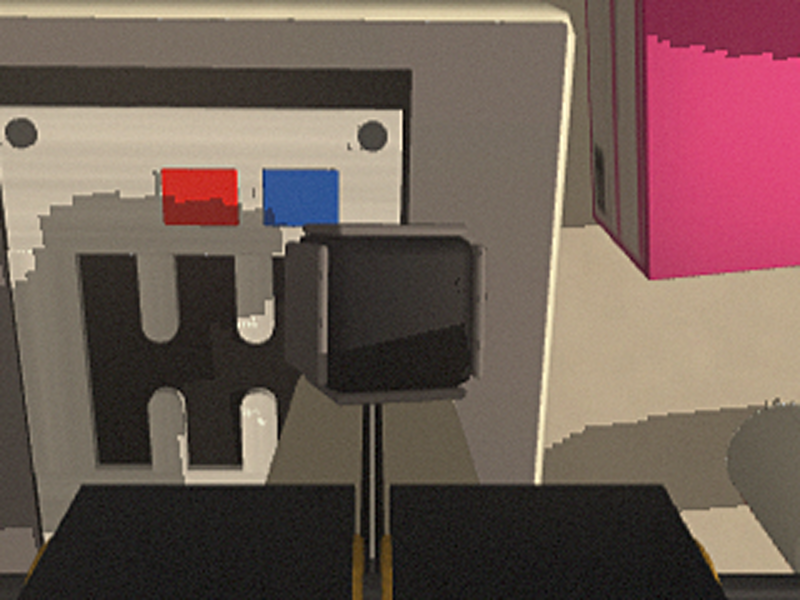

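carry_out:
  moves:
    - [-1,0,0,0,0,0,1]
    - [-1.4,0,-2,0,0,0,1]
    - [-1,0,-4,0,0,0,1]
    - [-1,-4,0,0,0,0,1]
    - [-1,-4,0,0,0,0,1]
    - [-1,-4,0,0,0,0,1]
    - [0,-4,0,0,0,0,1]
    - [0,-3.8,0,0,0,0,1]
    - [0,0,0,0,0,0,1]
    - [0,0,0,0,0,0,1]

```text
clock: 11.2
ee_pos: [497.5, 0.8, 204.0]
ee_rot: [1.0, -0.028, 0.001, 0.0]
wrist_force: [0.4, -0.7, 0.4]
finger_gap: 0.4
```

```bash
sed -i "s/p\[100:340,170:490,::-1\],None,fx=2.5,fy=2.5/p[:,:,::-1],None,fx=1.25,fy=1.25/" look.py; python3 look.py 12 wrist top scene
```

```text
t 11.2 rollerTCP [-51.9  86.1 204. ] toolx [1.    0.002 0.001] z [ 0.001 -0.    -1.   ] F [ 0.4 -0.7  0.4] gap 0.4
```

View pics/wrist12.png

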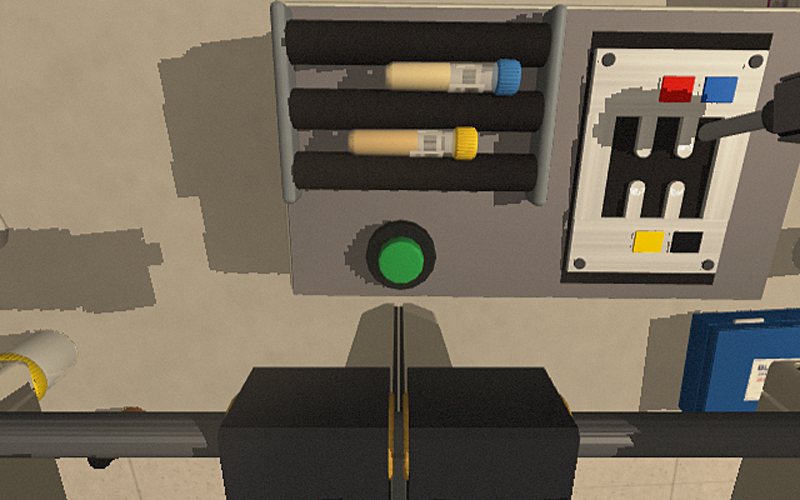

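View pics/top12.png

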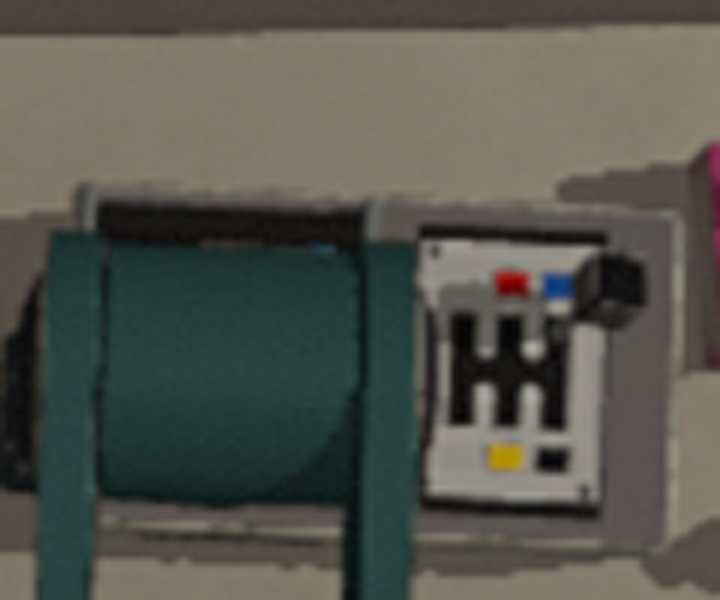

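View pics/scene12.png

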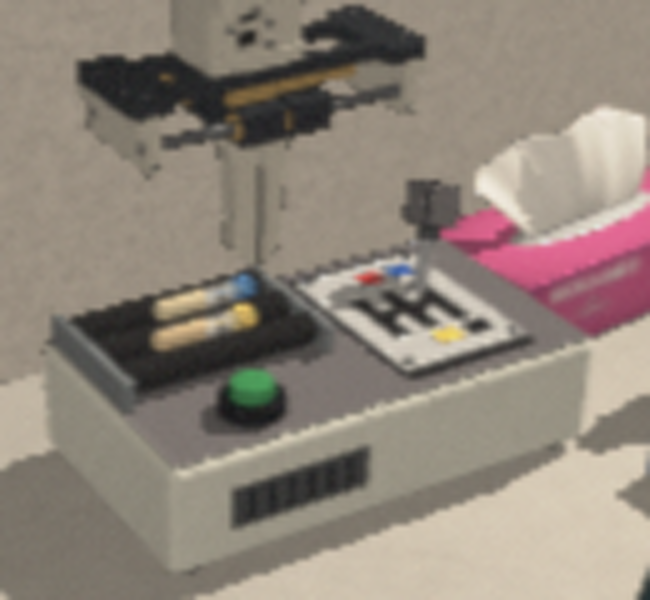

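```bash
python3 - <<'E'
from h import *
print(toR(atz('top',295+615/6,120+288/6,154)), "expect 40.7,-116.4 at stop")
c=calibration('wrist');g=lambda u,v:((u+.5)/1.25-.5,(v+.5)/1.25-.5)
print("button",toR(atz('wrist',*g(401,260),104,c)))
print("stem",toR(atz('wrist',*g(711,130),90,c)),"blue",toR(atz('wrist',*g(720,90),91.5,c)))
E
python3 - <<'E'
import cv2
p=cv2.imread('pics/wrist12.png')[20:300,540:800]
cv2.imwrite('pics/w12c.png',cv2.resize(p,None,fx=2.1,fy=2.1,interpolation=cv2.INTER_CUBIC))
E
```

```text
[  34.86221377 -114.97650868  154.        ] expect 40.7,-116.4 at stop
button [-54.38791556  83.19608647 104.        ]
stem [ 20.72545891 -97.1818509   90.        ] blue [ 42.56936258 -96.57241136  91.5       ]
```

View pics/w12c.png

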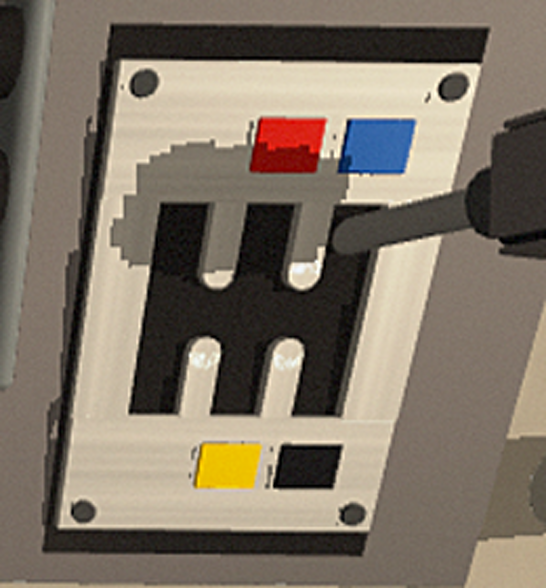

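```bash
python3 - <<'E'
from h import *
c=calibration('wrist')
def proj(P):
    q=R.from_quat(c['rotation']).inv().apply(np.array(P)-c['xyz']);return (c['K']@(q/q[2]))[:2]
def fromR(p):
    cc,s=np.cos(RT),np.sin(RT);q=np.array(p,float);q[:2]=RX+np.array([[cc,-s],[s,cc]])@q[:2];return q
o=np.array([-2.4,-2.6,0])
cr=lambda uv:(((uv+.5)*1.25-.5-[540,20])*2.1).round()
print("blue",cr(proj(fromR(o+[45,-94,91.5]))), "yellow",cr(proj(fromR(o+[-45,-70,91.5]))))
for gx in (.2,.235,.255,.275):
  for gy in (-.3,):
    print(gx,[cr(proj(fromR(o+np.array([0,-70,10])+r*np.array([np.cos(gy)*np.sin(gx),np.sin(gy),np.cos(gy)*np.cos(gx)])))) for r in (85,110)])
E
```

```text
blue [378. 147.] yellow [231. 468.]
0.2 [array([355., 257.]), array([450., 244.])]
0.235 [array([355., 246.]), array([451., 229.])]
0.255 [array([356., 241.]), array([451., 221.])]
0.275 [array([356., 235.]), array([451., 212.])]
```

carry_out:
  moves:
    - [-0.2,0.2,3,0,0,0,1]
    - [0,0,3,0,0,0,1]
    - [0,0,1.8,0,0,0,1]
    - [0,0,0,0,0,0,1]
    - [0,0,0,0,0,0,1]

```text
clock: 11.85
ee_pos: [495.6, -2.2, 126.3]
ee_rot: [1.0, -0.03, 0.0, 0.0]
wrist_force: [-0.0, -0.7, -0.2]
finger_gap: 0.5
```

```bash
python3 look.py 13 wrist scene
```

```text
t 11.85 rollerTCP [-53.6  82.9 126.3] toolx [ 1.    -0.001  0.   ] z [ 0. -0. -1.] F [-0.  -0.7 -0.2] gap 0.5
```

View pics/wrist13.png

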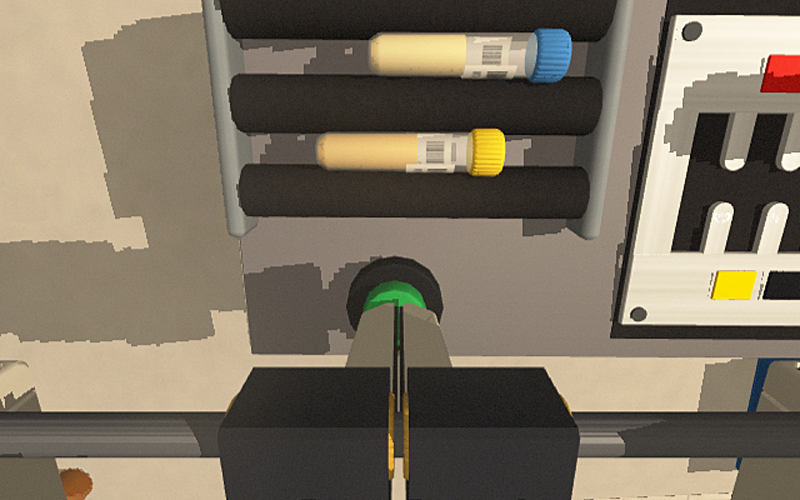

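View pics/scene13.png

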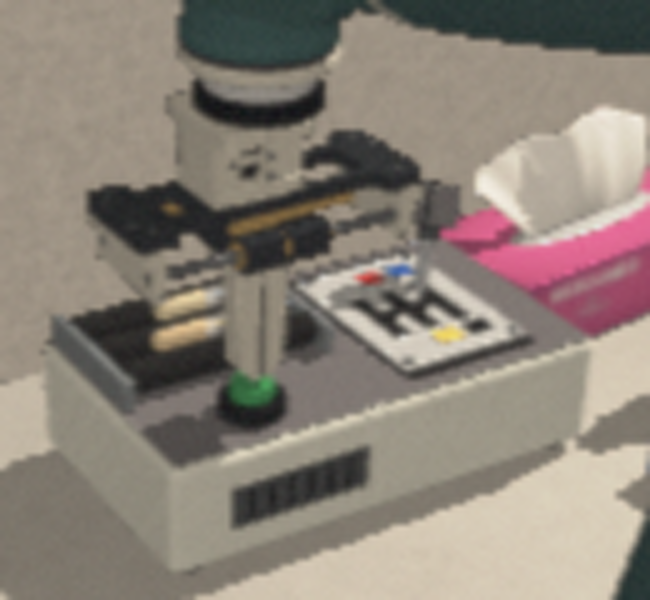

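carry_out:
  moves:
    - [0,0,0.4,0,0,0,1]
    - [0,0,0.4,0,0,0,1]
    - [0,0,0.3,0,0,0,1]
    - [0,0,0.3,0,0,0,1]
    - [0,0,0,0,0,0,1]
    - [0,0,0,0,0,0,1]

```text
clock: 12.55
ee_pos: [496.4, -1.7, 115.6]
ee_rot: [1.0, -0.029, 0.002, 0.0]
wrist_force: [-15.5, -0.7, 41.4]
finger_gap: 0.3
```

carry_out:
  moves:
    - [0,0,0.15,0,0,0,1]
    - [0,0,0,0,0,0,1]

```text
clock: 12.75
ee_pos: [496.5, -1.7, 115.4]
ee_rot: [1.0, -0.029, 0.002, 0.0]
wrist_force: [-21.7, -1.0, 54.2]
finger_gap: 0.8
```

carry_out:
  moves:
    - [0,0,-0.25,0,0,0,1]
    - [0,0,0,0,0,0,1]

```text
clock: 12.95
ee_pos: [496.3, -1.7, 115.8]
ee_rot: [1.0, -0.029, 0.002, 0.0]
wrist_force: [-11.4, -1.0, 32.7]
finger_gap: 0.5
```

```bash
python3 look.py 14 wrist scene; python3 - <<'E'
import cv2
p=cv2.imread('pics/wrist14.png')[200:400,280:520]
cv2.imwrite('pics/w14c.png',cv2.resize(p,None,fx=3,fy=3,interpolation=cv2.INTER_CUBIC))
E
```

```text
t 12.95 rollerTCP [-53.   83.5 115.8] toolx [1.    0.    0.003] z [ 0.003 -0.    -1.   ] F [-11.4  -1.   32.7] gap 0.5
```

View pics/w14c.png

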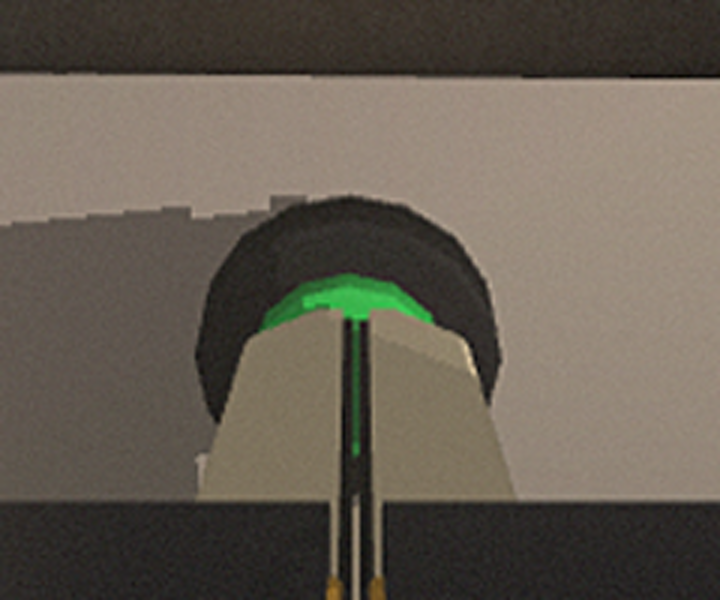

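View pics/scene14.png

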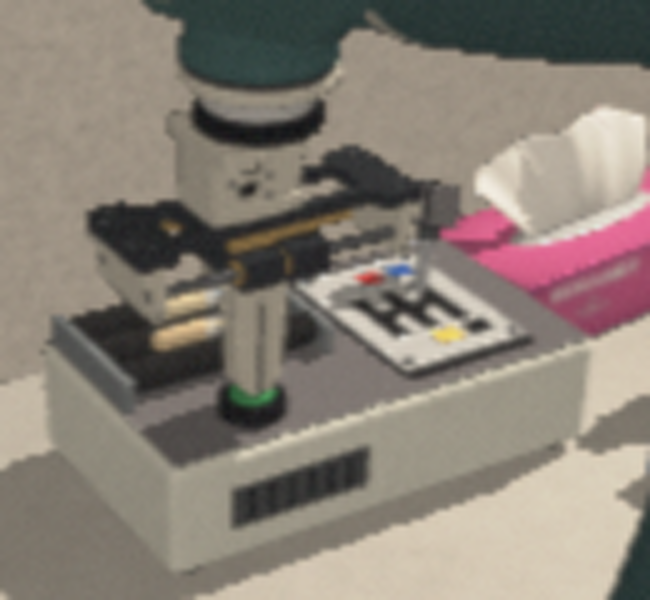

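carry_out:
  moves:
    - [0,0,-2,0,0,0,1]
    - [0,0,-2.2,0,0,0,-1]
    - [0,-2.7,0,0,0,0,-1]
    - [0,-2.7,0,0,0,0,-1]
    - [0,0,0,0,0,0,-1]
    - [0,0,0,0,0,0,-1]
    - [0,0,0,0,0,0,-1]
    - [0,0,0,0,0,0,-1]
    - [0,0,0,0,0,0,-1]
    - [0,0,0,0,0,0,-1]

```text
clock: 14.05
ee_pos: [498.6, 52.0, 154.6]
ee_rot: [1.0, -0.029, -0.0, 0.0]
wrist_force: [-0.2, 0.1, 0.9]
finger_gap: 67.7
```

```bash
python3 look.py 15 wrist scene
```

```text
t 14.05 rollerTCP [-53.8 137.3 154.6] toolx [ 1. -0. -0.] z [-0. -0. -1.] F [-0.2  0.1  0.9] gap 67.7
```

View pics/wrist15.png

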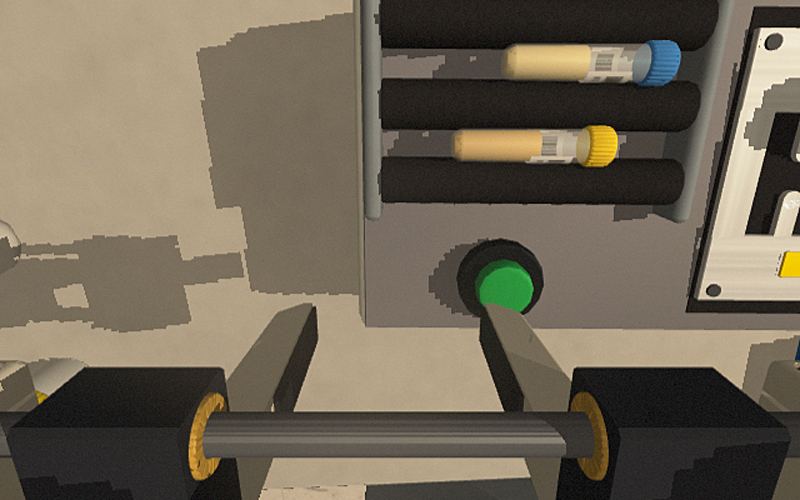

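View pics/scene15.png

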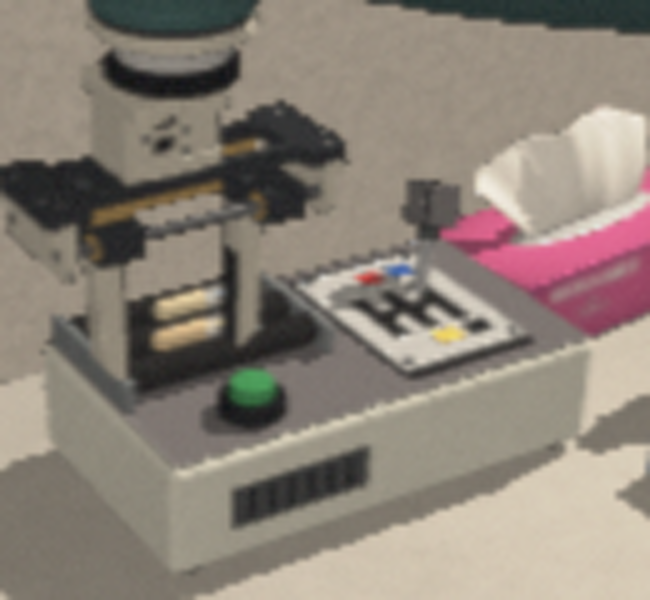

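carry_out:
  moves:
    - [0,0.2,0,0,0,0,-1]
    - [0,0,0,0,0,0,-1]
    - [0,0,0,0,0,0,-1]
    - [0,0,1,0,0,0,-1]
    - [0,0,1,0,0,0,-1]
    - [0,0,1,0,0,0,-1]
    - [0,0,0,0,0,0,-1]
    - [0,0,0,0,0,0,-1]

```text
clock: 14.95
ee_pos: [498.3, 50.4, 124.3]
ee_rot: [1.0, -0.029, -0.0, 0.0]
wrist_force: [0.4, -0.0, 1.3]
finger_gap: 92.8
```

```bash
python3 look.py 16 wrist;  python3 - <<'E'
import cv2
p=cv2.imread('pics/wrist16.png')[200:400,400:640]
cv2.imwrite('pics/w16c.png',cv2.resize(p,None,fx=3,fy=3,interpolation=cv2.INTER_CUBIC))
E
```

```text
t 14.95 rollerTCP [-53.9 135.6 124.3] toolx [ 1.     0.    -0.001] z [-0.001 -0.    -1.   ] F [ 0.4 -0.   1.3] gap 92.8
```

View pics/w16c.png

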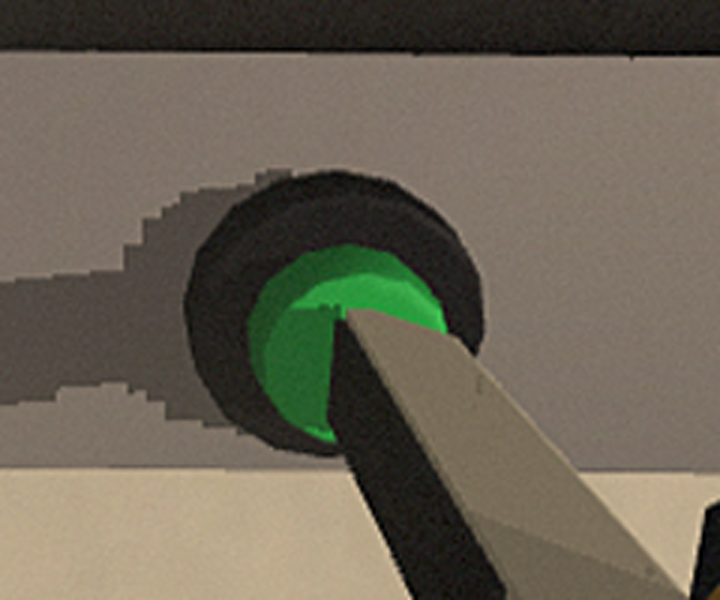

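carry_out:
  moves:
    - [0,-0.4,0,0,0,0,-1]
    - [0,0,0.4,0,0,0,-1]
    - [0,0,0.3,0,0,0,-1]
    - [0,0,0.2,0,0,0,-1]
    - [0,0,0.2,0,0,0,-1]
    - [0,0,0,0,0,0,-1]

```text
clock: 15.6
ee_pos: [499.3, 54.6, 115.9]
ee_rot: [1.0, -0.029, 0.001, -0.0]
wrist_force: [-6.2, 5.4, 23.2]
finger_gap: 93.0
```

carry_out:
  moves:
    - [0,0,0.15,0,0,0,-1]
    - [0,0,0,0,0,0,-1]

```text
clock: 15.8
ee_pos: [499.5, 54.6, 115.6]
ee_rot: [1.0, -0.029, 0.001, -0.0]
wrist_force: [-12.3, 4.8, 35.1]
finger_gap: 93.0
```

```bash
python3 look.py 17 wrist;  python3 - <<'E'
import cv2
p=cv2.imread('pics/wrist17.png')[200:400,400:640]
cv2.imwrite('pics/w17c.png',cv2.resize(p,None,fx=3,fy=3,interpolation=cv2.INTER_CUBIC))
E
```

```text
t 15.8 rollerTCP [-53.  139.9 115.6] toolx [1.    0.    0.003] z [ 0.003  0.    -1.   ] F [-12.3   4.8  35.1] gap 93.0
```

View pics/w17c.png

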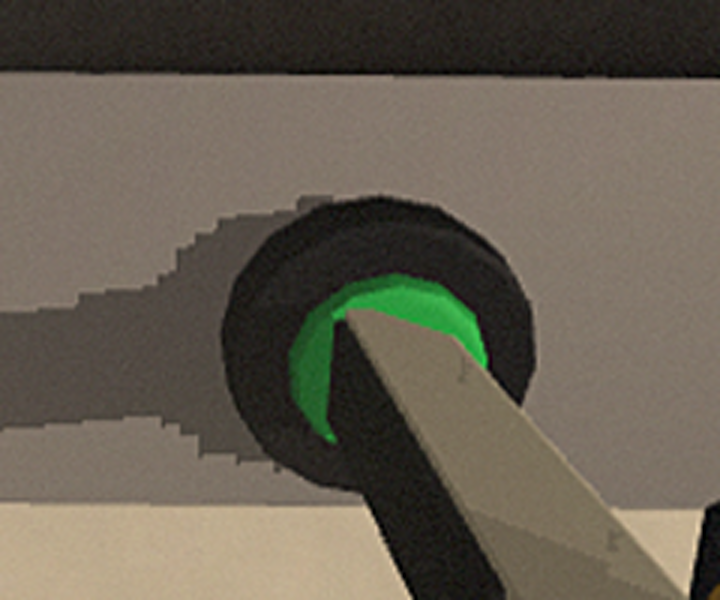

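carry_out:
  moves:
    - [0,0,-0.5,0,0,0,-1]
    - [0,0,-2.5,0,0,0,-1]
    - [0,0,-4,0,0,0,-1]
    - [-2,0,-4,0,0,0,-1]
    - [-3,-2,-1,0,0,0,-1]
    - [-3,-2,0,0,0,0,-1]
    - [0,0,0,0,0,0,-1]
    - [0,0,0,0,0,0,-1]

```text
clock: 16.65
ee_pos: [421.0, 99.1, 232.1]
ee_rot: [1.0, -0.029, 0.0, 0.0]
wrist_force: [1.1, 0.6, -0.1]
finger_gap: 93.3
```

```bash
python3 look.py 18 wrist scene top
```

```text
t 16.65 rollerTCP [-134.   179.7  232.1] toolx [1.    0.001 0.001] z [ 0.001 -0.    -1.   ] F [ 1.1  0.6 -0.1] gap 93.3
```

View pics/wrist18.png

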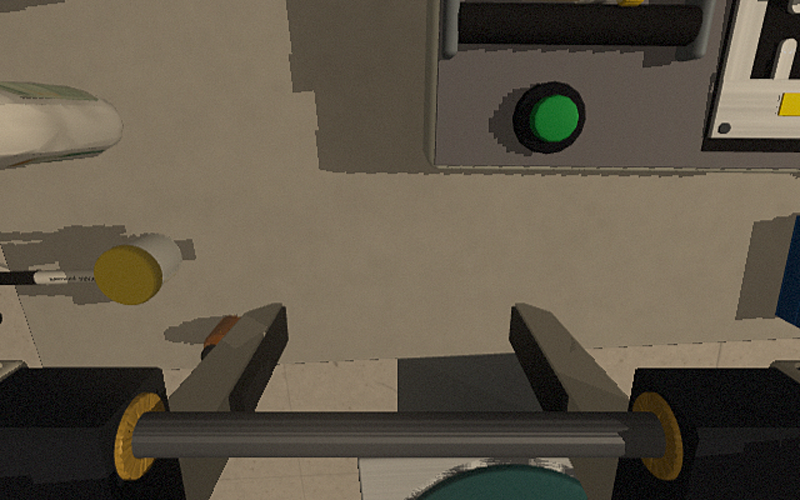

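View pics/scene18.png

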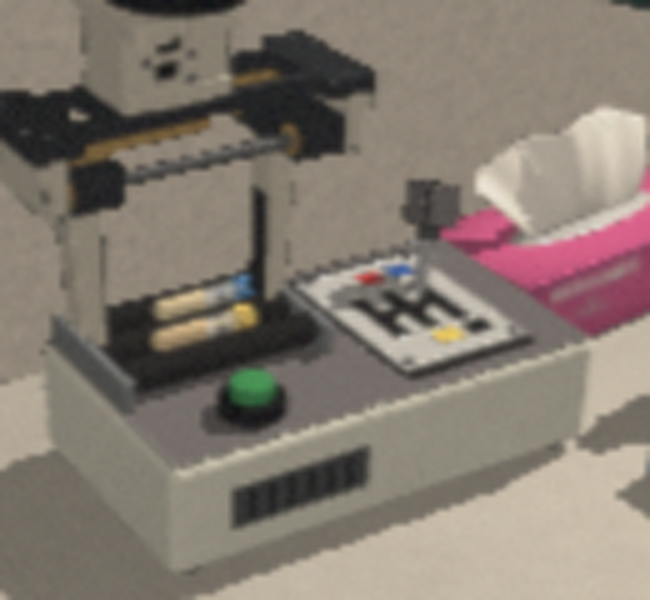

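View pics/top18.png

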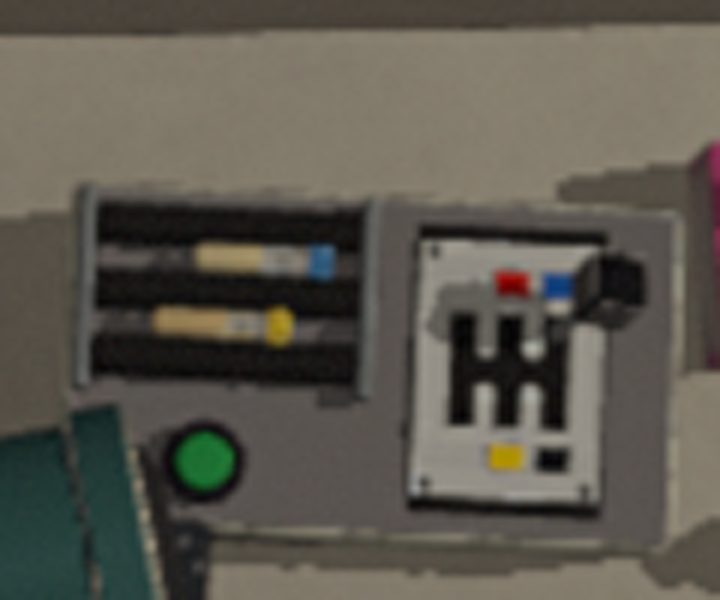

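```bash
python3 - <<'E'
from h import *
c=calibration('wrist')
p,d=grab_frame('wrist')
def z(u0,u1,v0,v1):
    o=[]
    for v in range(v0,v1):
        for u in range(u0,u1):
            if d[v,u]>0:
                K=c['K'];o.append((R.from_quat(c['rotation']).as_matrix()@(d[v,u]*np.array([(u-K[0,2])/K[0,0],(v-K[1,2])/K[1,1],1]))+c['xyz'])[2])
    return np.median(o).round(2),len(o)
print("button",z(437,453,88,104),"housing top",z(480,540,90,125),"housing left",z(360,400,90,125),"table",z(240,420,150,190))
E
```

```text
button (np.float64(107.77), 255) housing top (np.float64(85.82), 2093) housing left (np.float64(85.84), 1397) table (np.float64(-0.12), 7181)
```

```bash
python3 -c "
from cell import *
hand_in()"
```

```text
the job is handed in; nothing more can be done
```

The lever is home in the blue-tagged slot (far end of the right column). The green start button was pressed fully down and let go, and I have handed the job in; it gives no verdict.

I pushed the lever with closed fingertips: back to the middle channel, right along it to the right column, then far until it met the stop at about 8 N. I pressed the button twice. At the first press I feared the closed fingers were resting on the collar, so I pressed again with one opened finger. Both presses stopped at the same height.

**Last checks:**
- **Lever:** the stem in the wrist picture lies where full lean (0.275 rad) predicts, about 22 to 23 mm from the blue tag. It looked the same after the presses.
- **Button:** up again. Its top measures 107.8 mm when up and the fingertip reached about 101.6 mm, so the press was about 6 mm.
- **Robot:** clear of everything, at about 17 s of the 64 s allowed.
- **Bystanders:** no sign in the pictures that any were moved; I did not measure their positions.

**Disagreements:**
- The top and wrist cameras differ by about 2.5 mm.
- The button top stands nearly 4 mm higher than the stated 104 mm.
- A rough top-view reading of the lever head fell about 6 mm short of the stop. I put that down to reading the head's near side, and trusted the wrist view and the force at the stop.

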